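# Pack the desk stationery into the pinned storage tub and snap its lid on

## Robot

A 7-joint arm with a two-finger parallel gripper is mounted at the origin on the work surface. World frame = base frame: x ahead of the robot, y to its left, z up, the work surface at z = 0. Lengths are in m, angles in degrees, forces in N, time in s.
With the tool pointing down it reaches from about 0.425 to 0.875 m from the base axis. Payload 4.7 kg.
Tool frame: the origin (TCP) lies at the centre of the arm's flange, where the gripper is bolted on; the fingertips stand 182 mm ahead of it and the grasp point (between the pads) lies 164 mm ahead of it; z points along the fingers, y is the line along which they close (so a half turn about z gives the same grasp; the last joint's range is limited). The gripper opens to 87 mm and grips with 3 to 60 N. Pads are 19 mm wide; open, the fingers measure 117 mm over their backs; the gripper's body (75 mm by 190 mm) begins 51 mm behind the grasp point.
Start: joints at [72.657, 18.392, -4.016, 83.108, 1.295, 78.541, -3.26], TCP at [0.202, -0.618, 0.405] pointing down, gripper open.
Joint ranges: [-163.93, 163.93], [-17.29, 119.83], [-79.2, 71.16], [3.27, 140.29], [-89.18, 269.18], [5.43, 117.66], [-154.24, 154.24]. Speed limits (degrees/s): [147.25, 147.25, 180, 180, 180, 180, 180].

## Interface

Orientations are given as [roll, pitch, yaw] about the fixed x, y, z axes, in that order (R = Rz(yaw) Ry(pitch) Rx(roll)).
In Python, from cell import env gives the robot as it stands. The module is installed in compiled form; this text tells all that it offers.
- The arm moves only by the tool step_arm, never from a script. Its argument "steps" is one flat list of numbers, 5 for each row, row after row: the opening, from 0 (shut) to 1 (fully open), then the shift along the tool's x, y, z in mm, then the turn about the tool's z in degrees. In form: [grip, dx, dy, dz, roll, grip, dx, dy, dz, roll, ...]. A call has 1 to 12 rows; each row shifts and turns the commanded pose from where the row before left it, along the tool's axes as they then stand; what a row does not reach is not made up. A row lasts 1/8 s, in which the tool goes at most 62.5 mm and 10.7 degrees, less where a joint would pass 70% of its speed; a pose out of reach is approached as far as the arm can. A call with a gripper value outside its range is refused whole. The fingers move at their own pace and stop on an object; "grip_force" is the grip in N (left out, the last holds). Time passes only in rows, so rows that do not move let the fingers close. It gives the time, the measured TCP pose, the force, the opening and the grip force at its end, in the units of the state.
- env.get_obs(): the state, without advancing time (a new reading comes with each control period).
- env.read_camera(name): name is "scene" or "side" or "wrist"; returns a dict with "image" (420x560x3 uint8, red, green, blue), "camera_matrix" (3x3 intrinsics, pixels), "distortion" ([k1, k2, p1, p2, k3] as OpenCV has them; the pictures are not rectified), "R" (3x3) and "t" (3): a world point X has camera coordinates R X + t. Camera axes: x right, y down, z forward; pixel columns grow to the right and rows downward; lengths in m; the calibration is good to about 2 mm. A picture is of the moment at which its call begins. There is no depth.
- env.sign_off(): hands the job in; it is judged then, once.
The state is a dict: "time_s": time; "qpos": joint angles; "joint_velocities": joint speeds; "effort": joint torques, N m; "tool_pos": TCP position; "tool_rot": TCP orientation; "force": force on the tool from outside, world axes, zero at the start; "wrist_torque": the same for the moment, N m; "grip_width": finger opening in m; "grasp_force": force on a finger pad.
Only numpy, scipy, OpenCV 4.12 (cv2) and the standard library are available. Lean on these libraries where they do the work, as an engineer would, in place of code of your own. Each camera call takes 0.05 s, during which the arm holds its last target. There are 200 camera calls.

## Task

Tidy the desk stationery away. Lift the dark wooden insert board out of the white storage tub and lay it aside, put every one of the stapler, staple carton, eraser, tape holder and clip tin that is out on the desk down into the tub, and seat the insert fully home again on the tub's two dowel pins over them. Last put the grey lid on the tub and press it until it snaps fully shut at both ends.

Things in the scene. Friction and masses are not known exactly. Their poses are not given: they have to be found in the camera images.
- tub: White open-topped plastic tub, 198 x 158 mm outside, 75 mm high, walls and floor 4 mm (inside 190 x 150 mm); stuck to the desk, it cannot move. Origin: centre of its underside, on the desk; x along its 198 mm length, y across, z up. Two pinned posts inside at x = +80 and -80 mm, y = 0; a sprung catch outside each short end. Same when turned half round.
- tub_pin_a (a point): Shoulder centre of the post at the tub's x = +80 mm: an 18 mm diameter post up to here, 48 mm above the desk; from here a steel dowel pin of 8 mm diameter rises 16 mm more (its last 5 mm taper to 3 mm).
- tub_pin_b (a point): The same for the post and dowel pin at the tub's x = -80 mm.
- tub_catch_a (a point): Sprung roller catch outside the tub's short end at x = +99 mm, just under the rim: 70 mm long along y, standing out 5 mm; the bead inside the lid's short end pushes it in and snaps under it.
- tub_catch_b (a point): The same catch at the tub's x = -99 mm end.
- insert: Flat dark wooden insert board, 176 x 136 x 5 mm, 120 g, with two 11 mm through holes at x = +80 and -80 mm, y = 0, and a grip tab in its middle; at first on the pins. Origin: centre of its underside; x along its 176 mm length, z up. Seated, its underside lies on both post shoulders, 48 mm above the desk, its length along the tub's; either way round.
- insert_tab (a point): Middle of the top of the insert's upright pale wood grip tab, 23 mm above the insert's underside: tab 60 mm long (along x), 12 mm thick (along y), rising 18 mm above the board.
- lid: Grey plastic snap lid, 215 x 172 mm, 140 g: 18 mm high with its skirt, ridge handle on top. Origin: centre of the skirt's lower edge; x along the 215 mm length, z up. The skirt goes outside the tub's rim with 2 to 4 mm of play. Laid on loosely, its origin is about 72 mm above the desk; pressed with up to 20 N on the handle or each end it snaps home at 61 mm. Either way round.
- lid_handle (a point): Middle of the top of the lid's ridge handle, 44 mm above the lid's origin: ridge 80 mm long (along x), 14 mm thick (along y), 26 mm high.
- stapler: Small black and steel stapler, 78 x 30 x 32 mm, 110 g, lying flat. May be absent. Origin: centre of its underside; x along its length, y across, z up.
- staple_box: Carton of staples, brown card with a pale band, 70 x 36 x 26 mm, 90 g. May be absent. Origin: centre of its underside; x along its length, y across, z up.
- eraser: White block eraser in a grey sleeve, 66 x 28 x 24 mm, 50 g. May be absent. Origin: centre of its underside; x along its length, y across, z up.
- clip_tin: Flat steel paper-clip tin, 68 x 34 x 20 mm (a lip 1 mm proud round its lid), 70 g. May be absent. Origin: centre of its underside; x along its length, y across, z up.
- tape_holder: Small black tape holder, 80 g: a base 74 x 26 x 16 mm with a drum across it, 34 mm in diameter and 26 mm wide, centred at x = -6 mm, so 36 mm high there. May be absent. Origin: centre of its underside; x along its length, y across, z up.
Not all that is in view belongs to the job. Of the things shaped like the insert, the wooden one is meant.

How it is judged:
By the outcome, as a careful person would: the job done as asked, in the order asked, and still so for the second after the job is handed in, with the robot touching nothing.
Of stapler, staple_box, eraser, tape_holder, clip_tin only 3 to 4 are there at a start; the rules pass over those that are not, and their reading is None.
At some moment in a run one of stapler, staple_box, eraser, tape_holder, clip_tin, lid, insert may be knocked a few centimetres aside while the robot is not near it.
Once in a run the grip may slacken for a moment while it holds something.
It also fails if it takes over 200 s, if anything falls off the work surface, if the arm or the gripper's body presses on something with over 40 N, if the wrist force passes 120 N, or if a joint passes its speed limit or range.

## Working session

There is one attempt and no reset: what is moved stays moved. The work goes in short steps, Python scripts to look and compute and a tool call to move; the robot and the scene stay as the last step left them, time stands still between calls to the robot, and variables do not carry over. Pictures are saved under pics/ and viewed, at most 14 in all, crops included, and the job is handed in when it is done.

Besides the shell and the picture viewer there is one more tool, called after ">>>" as a command line: name --argument value ..., lists and objects as JSON in quotes. step_arm: Moves the arm, as the interface text tells. Its arguments: {"type":"object","properties":{"steps":{"type":"array","items":{"type":"number"}},"grip_force":{"type":"number"}},"required":["steps"]}

```bash
mkdir -p pics; cat > h.py <<'E'
import numpy as np, cv2
from cell import env
from scipy.spatial.transform import Rotation as Ro
def cam(n,save=None):
    c=env.read_camera(n)
    if save: cv2.imwrite('pics/'+save,c['image'][:,:,::-1])
    return c
def ray(c,uv):
    p=cv2.undistortPoints(np.array(uv,float).reshape(-1,1,2),np.array(c['camera_matrix']),np.array(c['distortion'])).reshape(-1,2)
    R=np.array(c['R']);t=np.array(c['t'])
    d=np.c_[p,np.ones(len(p))]@R
    return -R.T@t,d
def onz(c,uv,z):
    o,d=ray(c,uv); return o+d*((z-o[2])/d[:,2])[:,None]
def proj(c,X):
    R=np.array(c['R']);t=np.array(c['t'])
    return cv2.projectPoints(np.array(X,float).reshape(-1,3),cv2.Rodrigues(R)[0],t,np.array(c['camera_matrix']),np.array(c['distortion']))[0].reshape(-1,2)
def to(xyz,yaw=None,zg=None):
    "shift in tool axes (mm) and roll to reach grasp-point world xyz"
    s=env.get_obs();R=Ro.from_euler('xyz',s['tool_rot'],degrees=True).as_matrix()
    tgt=np.array(xyz)+np.array([0,0,.164])
    d=R.T@(tgt-np.array(s['tool_pos']))*1000
    return d.round(1)
E
python3 - <<'E'
from h import *
s=env.get_obs()
for k in s: print(k,np.round(s[k],3))
for n in ['scene','side','wrist']:
    c=cam(n,n+'0.png'); R=np.array(c['R']); print(n,(-R.T@np.array(c['t'])).round(3),R[2].round(3))
E
```

```text
time_s 0.0
qpos [72.656 18.44  -4.016 83.175  1.297 78.542 -3.261]
joint_velocities [ 0.065  0.034 -0.002 -0.026  0.041 -0.18  -0.023]
effort [-0.0000e+00 -4.9130e+01 -4.0400e-01 -3.1253e+01 -6.4000e-02  4.4000e-02
  0.0000e+00]
tool_pos [ 0.202 -0.617  0.404]
tool_rot [-1.79889e+02  8.00000e-03  1.81540e+01]
force [ 0.829  0.27  -0.163]
wrist_torque [-0.008  0.008 -0.067]
grasp_force 0.0
grip_width 0.087
scene [ 1.276 -0.27   0.99 ] [-0.603  0.209 -0.77 ]
side [ 0.38  -0.705  0.553] [ 0.189  0.804 -0.564]
wrist [ 0.275 -0.593  0.383] [-0.263 -0.085 -0.961]
```

View pics/scene0.png

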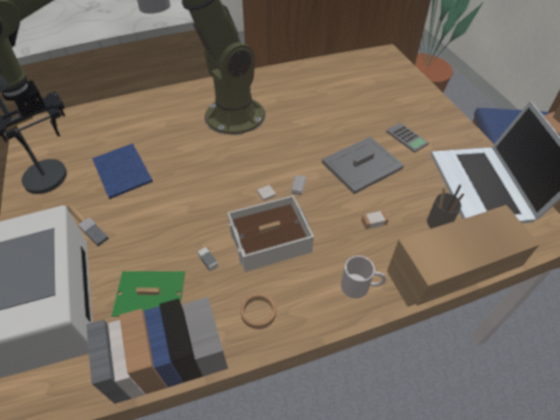

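View pics/side0.png

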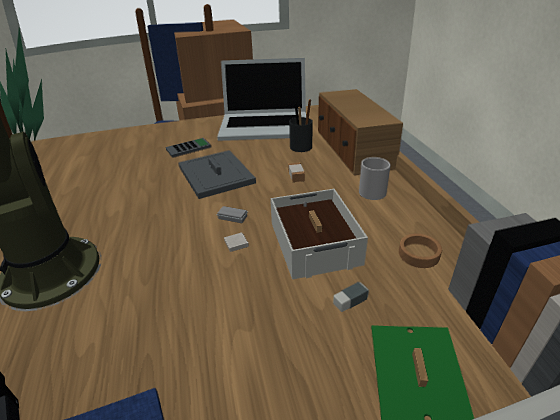

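The scene view shows:
- the tub with the dark insert at (270,232)
- the grey lid at (362,163)
- the green decoy board at (150,292)
- small candidates at (299,185), (267,192), (208,259), (375,219) and (93,231)

I'll enlarge the candidates to tell them apart.

```bash
python3 - <<'E'
from h import *
a=cv2.imread('pics/scene0.png');b=cv2.imread('pics/side0.png')
def cr(i,u,v,r=30): return cv2.resize(i[v-r:v+r,u-r:u+r],(260,260),interpolation=cv2.INTER_CUBIC)
m=np.vstack([np.hstack([cr(a,285,188),cr(a,208,259),cr(a,375,219)]),np.hstack([cr(b,233,225),cr(b,350,296),cr(a,93,231)])])
cv2.imwrite('pics/m0.png',m)
E
```

```text
(no output)
```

View pics/m0.png

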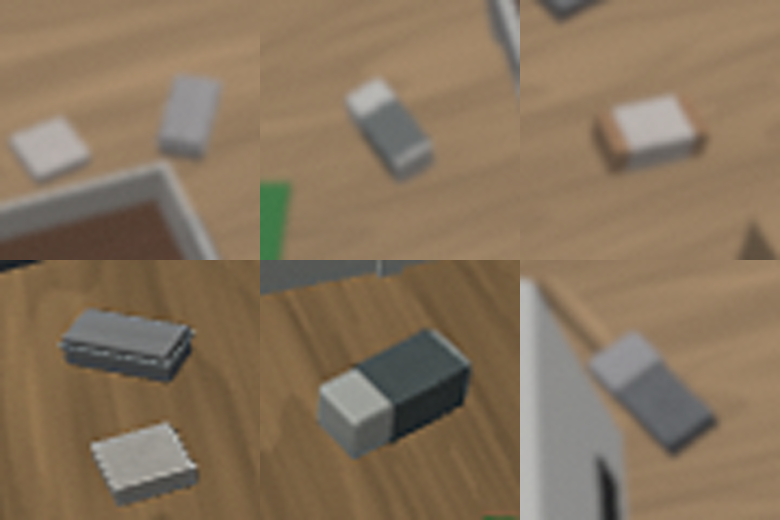

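```bash
python3 - <<'E'
from h import *
c=cam('scene');
P=dict(obj93=[[81,222],[90,218],[106,238],[97,244]],tin=[[294,178],[306,178],[304,190],[292,188]],pad=[[257,191],[268,185],[276,193],[265,199]],eraser=[[199,251],[206,247],[217,261],[209,267]],box=[[362,214],[382,210],[387,219],[368,226]],tub=[[228,206],[304,199],[313,243],[240,267]],lid=[[322,164],[367,139],[404,161],[358,189]],green=[[114,272],[186,272],[180,314],[113,314]],note=[[93,160],[132,146],[151,181],[110,195]])
for k,v in P.items():
    z={'tub':.075,'tin':.02,'box':.026,'eraser':.024,'lid':.018,'obj93':.0}.get(k,.005)
    X=onz(c,v,z); print(k,X.mean(0).round(3),np.linalg.norm(np.roll(X,-1,0)-X,axis=1).round(3))
cam('wrist','w0.png')
E
python3 -c "
import cv2,numpy as np
a=cv2.imread('pics/scene0.png');b=cv2.imread('pics/w0.png')
m=cv2.resize(a[180:340,20:130],(400,582)[:2]);cv2.imwrite('pics/m1.png',np.hstack([m[:420],b[:,:400]]))"
```

```text
obj93 [ 0.388 -0.547 -0.   ] [0.029 0.104 0.031 0.11 ]
tin [0.43  0.096 0.02 ] [0.038 0.053 0.038 0.044]
pad [ 0.418 -0.009  0.005] [0.043 0.043 0.042 0.043]
eraser [ 0.608 -0.241  0.024] [0.023 0.058 0.028 0.062]
box [0.636 0.256 0.026] [0.064 0.036 0.065 0.046]
tub [ 0.607 -0.055  0.075] [0.219 0.156 0.204 0.209]
lid [0.409 0.333 0.018] [0.211 0.157 0.215 0.154]
green [ 0.655 -0.418  0.005] [0.202 0.125 0.175 0.129]
note [ 0.159 -0.439  0.005] [0.142 0.201 0.137 0.194]
```

View pics/m1.png

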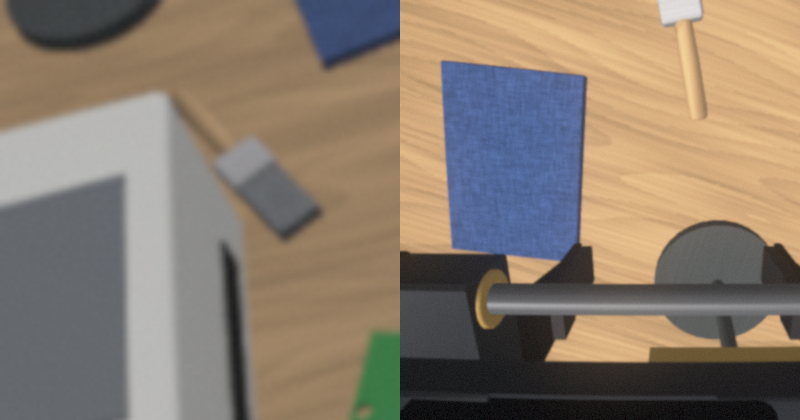

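The object at (93,231) is a wooden-handled brush and (267,192) is a note pad, so neither belongs. That leaves the clip tin at (299,185), the eraser at (208,259) and the staple carton at (375,219). Next I'll move over the tub.

>>> step_arm --steps '[1,46,-34,0,0,1,46,-34,0,0,1,46,-34,0,0,1,46,-34,0,0,1,46,-34,0,0,1,46,-34,0,0,1,46,-34,0,0,1,46,-34,0,0,1,46,-34,0,0,1,46,-34,0,0,1,46,-34,0,0,1,46,-34,0,0]'

```text
time_s: 1.75
tool_pos: [0.6007, -0.0567, 0.4049]
tool_rot: [180.0, -0.0, 18.1]
force: [1.0, -0.1, 0.6]
grip_width: 0.0872
grasp_force: 0.0
```

```bash
python3 - <<'E'
from h import *
c=cam('wrist','w1.png'); s=env.get_obs(); print(s['tool_pos'],s['tool_rot'],s['force'],s['time_s'],s['qpos'])
E
```

```text
[ 0.60328894 -0.04792449  0.40470415] [-179.68413756   -0.3390757    18.6975309 ] [2.0150121  6.6088419  0.48733897] 1.8 [ 29.43411781  15.57714442 -32.81528817  89.02675295   8.15894488
  77.6702833  -75.43342618]
```

View pics/w1.png

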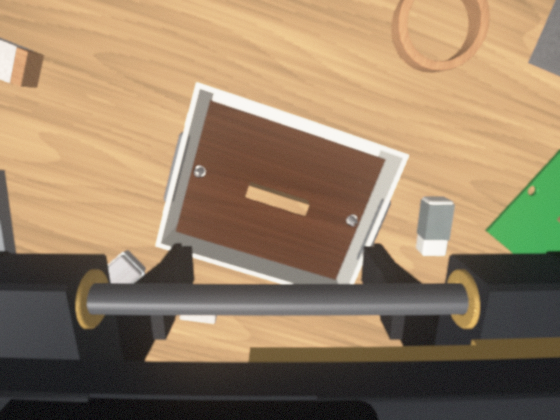

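The wrist view shows the tub with pin tops at (200,171) and (351,220), and the tab centred at (277,200). Measuring these now.

```bash
cat >> h.py <<'E'
def hd(a): return np.degrees(np.arctan2(a[1],a[0])).round(1)
E
python3 - <<'E'
from h import *
c=cam('wrist')
img=c['image']; hsv=cv2.cvtColor(img,cv2.COLOR_RGB2HSV)
p=onz(c,[[200,171],[351,220]],.064); print('pins',p.round(4),np.linalg.norm(p[0]-p[1]),hd(p[0]-p[1]),p.mean(0))
# tab
sub=np.zeros(img.shape[:2],np.uint8); sub[175:225,235:320]=1
m=((hsv[:,:,2]>170)&(sub>0)).astype(np.uint8)
k,_=cv2.findContours(m,0,2); k=max(k,key=cv2.contourArea); r=cv2.boxPoints(cv2.minAreaRect(k))
X=onz(c,r,.071);print('tab',r.round(),X.mean(0).round(4),np.linalg.norm(np.roll(X,-1,0)-X,axis=1).round(4),hd(X[1]-X[0]),hd(X[2]-X[1]))
q=onz(c,[[198,84],[408,156],[157,246]],.075);print('rim',q.round(4),np.linalg.norm(q[0]-q[1]),np.linalg.norm(q[0]-q[2]),hd(q[0]-q[1]),'centre',(q[1]+q[2])/2)
e=onz(c,[[424,198],[452,198],[446,255],[418,253]],.02);print('er',e.mean(0),np.linalg.norm(np.roll(e,-1,0)-e,axis=1).round(4),hd(e[0]-e[3]))
s=env.get_obs();print(s['tool_pos'],s['tool_rot'])
E
```

```text
pins [[ 0.6013  0.0304  0.064 ]
 [ 0.602  -0.1222  0.064 ]] 0.15260133142656096 90.3 [ 0.60163064 -0.04585862  0.064     ]
tab [[255. 204.]
 [258. 192.]
 [319. 212.]
 [315. 223.]] [ 0.5951 -0.0581  0.071 ] [0.0116 0.0599 0.0118 0.0605] 0.2 -89.9
rim [[ 0.6758  0.0503  0.075 ]
 [ 0.6772 -0.145   0.075 ]
 [ 0.5195  0.0492  0.075 ]] 0.19531252203277757 0.15634996295403272 90.4 centre [ 0.59832363 -0.04790132  0.075     ]
er [ 0.61503989 -0.2286867   0.02      ] [0.0313 0.0678 0.0332 0.065 ] 19.3
[ 0.60185092 -0.05023821  0.40461148] [-179.72705843   -0.188072     18.77954835]
```

>>> step_arm --steps '[1,0,0,0,10,1,0,0,0,10,1,0,0,0,10,1,0,0,0,10,1,0,0,0,10,1,0,0,0,10,1,0,0,0,10,1,0,0,0,10,1,0,0,0,10,1,0,0,0,10,1,0,0,0,8.5,1,0,0,0,0]'

```text
time_s: 3.35
tool_pos: [0.6044, -0.0602, 0.3783]
tool_rot: [177.1, 1.1, -72.0]
force: [-1.1, -0.2, 0.3]
grip_width: 0.0873
grasp_force: 0.0
```

```bash
python3 - <<'E'
from h import *
c=cam('wrist','w2.png'); s=env.get_obs(); print(s['tool_pos'],s['tool_rot'],s['force'],s['time_s'],s['qpos'])
E
```

```text
[ 0.60453582 -0.05938903  0.37842493] [177.16904194   1.15984511 -71.90669721] [-0.43433401  1.62817487 -0.12678676] 3.4 [ -16.38435561   15.72363419   23.59767533   91.03228672   -6.24385137
   77.64703897 -153.78494167]
```

View pics/w2.png

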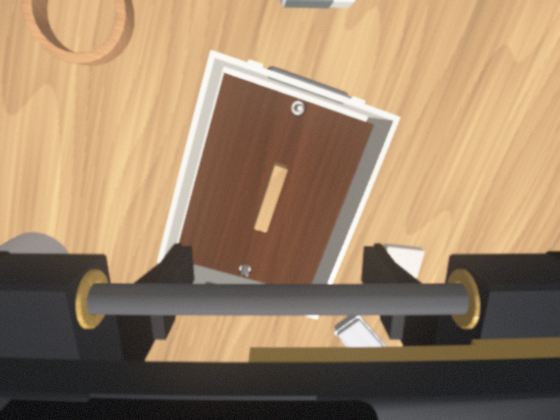

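The positive turn ran joint 7 to its limit, so yaw follows joint 7 with the opposite sign. I'll turn the other way, to yaw +90.

>>> step_arm --steps '[1,0,0,0,-10,1,0,0,0,-10,1,0,0,0,-10,1,0,0,0,-10,1,0,0,0,-10,1,0,0,0,-10,1,0,0,0,-10,1,0,0,0,-10,1,0,0,0,-10,1,0,0,0,-10,1,0,0,0,-10,1,0,0,0,-10]'

```text
time_s: 4.9
tool_pos: [0.6043, -0.0613, 0.3793]
tool_rot: [-177.5, 1.7, 48.4]
force: [0.5, 0.2, -0.3]
grip_width: 0.0871
grasp_force: 0.0
```

>>> step_arm --steps '[1,0,0,0,-10,1,0,0,0,-10,1,0,0,0,-10,1,0,0,0,-10,1,0,0,0,-2,1,0,0,0,0,1,0,0,0,0]'

```text
time_s: 5.78
tool_pos: [0.6044, -0.0613, 0.3788]
tool_rot: [-177.0, -0.3, 89.8]
force: [-0.5, 0.6, -0.2]
grip_width: 0.0868
grasp_force: 0.0
```

```bash
cat >> h.py <<'E'
def st():
    s=env.get_obs(); print('t',round(s['time_s'],2),'pos',np.round(s['tool_pos'],4),'rot',np.round(s['tool_rot'],1),'F',np.round(s['force'],1),'q',np.round(s['qpos'],0),'w',round(s['grip_width'],4),round(s['grasp_force'],1))
E
python3 - <<'E'
from h import *
c=cam('wrist','w3.png'); st()
E
```

```text
t 5.83 pos [ 0.6044 -0.0612  0.3787] rot [-177.    -0.3   89.8] F [-0.4  0.2  0.3] q [-0. 15.  4. 90. -1. 78.  4.] w 0.0869 0.0
```

View pics/w3.png

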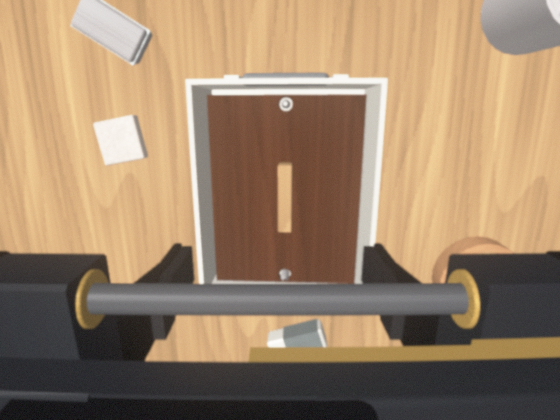

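The limit left the tool leaning 3° towards -x. I'll try to undo that by nudging outward against the reach limit.

>>> step_arm --steps '[1,0,45,0,0,1,0,45,0,0,1,0,45,0,0,1,0,45,0,0,1,0,45,0,0,1,0,30,0,0,1,0,0,0,0]'

```text
time_s: 6.7
tool_pos: [0.8604, -0.0606, 0.3604]
tool_rot: [-176.7, -0.3, 89.9]
force: [-0.2, -0.5, -0.3]
grip_width: 0.0871
grasp_force: 0.0
```

>>> step_arm --steps '[1,0,15,0,0,1,0,10,0,0,1,0,10,0,0,1,0,0,0,0]'

```text
time_s: 7.2
tool_pos: [0.8939, -0.0613, 0.3632]
tool_rot: [-177.0, -0.3, 89.9]
force: [0.1, -0.4, -0.4]
grip_width: 0.0869
grasp_force: 0.0
```

>>> step_arm --steps '[1,0,15,0,0,1,0,15,0,0,1,0,10,0,0,1,0,0,0,0]'

```text
time_s: 7.7
tool_pos: [0.9247, -0.0611, 0.3574]
tool_rot: [-177.3, -0.2, 89.9]
force: [-0.2, 0.1, 0.3]
grip_width: 0.0871
grasp_force: 0.0
```

```bash
python3 -c "
from h import *
st()"
```

```text
t 7.7 pos [ 0.9247 -0.0611  0.3574] rot [-177.3   -0.2   89.9] F [-0.2  0.1  0.3] q [  2.  71.   8.   4.  -8. 108.   2.] w 0.0871 0.0
```

>>> step_arm --steps '[1,0,15,0,0,1,0,15,0,0,1,0,0,0,0]'

```text
time_s: 8.07
tool_pos: [0.9306, -0.0593, 0.3551]
tool_rot: [-178.8, -0.1, 89.9]
force: [-0.6, 0.1, -0.8]
grip_width: 0.0866
grasp_force: 0.0
```

It works, at about 1.5° for every 30 mm pushed. One more nudge.

>>> step_arm --steps '[1,0,12,0,0,1,0,11,0,0,1,0,0,0,0]'

```text
time_s: 8.45
tool_pos: [0.9353, -0.0582, 0.3482]
tool_rot: [-179.5, -0.1, 89.9]
force: [1.1, -0.8, -0.6]
grip_width: 0.0869
grasp_force: 0.0
```

>>> step_arm --steps '[1,0,10,0,0,1,0,0,0,0,1,0,-20,0,0,1,0,-40,-5,0,1,0,-50,-5,0,1,0,-50,-5,0,1,0,-50,-5,0,1,0,-50,-5,0,1,0,-45,-5,0,1,0,-25,0,0,1,0,0,0,0,1,0,0,0,0]'

```text
time_s: 9.95
tool_pos: [0.6217, -0.0565, 0.376]
tool_rot: [-179.9, -0.0, 89.9]
force: [0.6, 0.9, 0.0]
grip_width: 0.0873
grasp_force: 0.0
```

```bash
cat >> h.py <<'E'
def blob(c,m,z):
    k,_=cv2.findContours(m.astype(np.uint8),0,2); k=max(k,key=cv2.contourArea); r=cv2.boxPoints(cv2.minAreaRect(k))
    X=onz(c,r,z); L=np.linalg.norm(np.roll(X,-1,0)-X,axis=1)
    i=0 if L[0]>L[1] else 1
    print('px',r.mean(0).round(),'ctr',X.mean(0).round(4),'L',L[:2].round(4),'long heading',hd(X[i+1]-X[i]))
    return X.mean(0)
def win(c,u0,u1,v0,v1):
    w=np.zeros(c['image'].shape[:2],bool); w[v0:v1,u0:u1]=1; return w
E
python3 - <<'E'
from h import *
c=cam('wrist','w4.png'); st()
print(proj(c,[[.6,-.05,.071],[.6,.03,.064],[.6,-.13,.064]]).round())
hsv=cv2.cvtColor(c['image'],cv2.COLOR_RGB2HSV)
u,v=proj(c,[.6,-.055,.071])[0].astype(int)
blob(c,(hsv[:,:,2]>150)&(hsv[:,:,1]>60)&win(c,u-30,u+30,v-60,v+60),.071)
E
```

```text
t 10.0 pos [ 0.6219 -0.0565  0.3756] rot [-179.9   -0.    89.9] F [-0.6  0.9 -0. ] q [-19.  17.  27.  90.  -8.  75.   9.] w 0.0867 0.0
[[251. 195.]
 [250.  97.]
 [254. 277.]]
px [246. 202.] ctr [ 0.5948 -0.0569  0.071 ] L [0.0122 0.0622] long heading -89.7
```

View pics/w4.png

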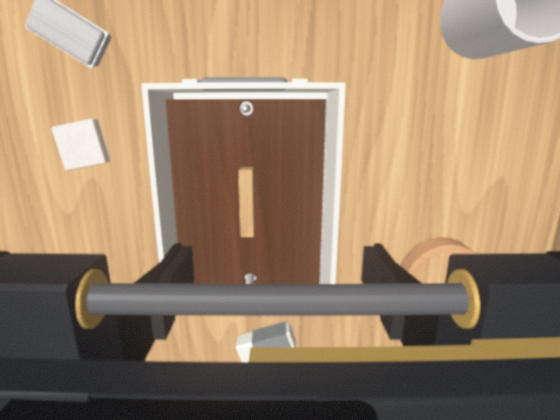

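The tilt is gone. The tab is at (246,202), which is (0.595, -0.057), with its length along world y. Now descending to grasp it.

>>> step_arm --steps '[0.5,0,-27,10,0,0.5,0,0,40,0,0.5,0,0,40,0,0.5,0,0,30,0,0.5,0,0,17,0,0.5,0,0,0,0,0.5,0,0,0,0]'

```text
time_s: 10.88
tool_pos: [0.5943, -0.0568, 0.2392]
tool_rot: [-179.9, -0.0, 89.9]
force: [-0.4, 0.1, 0.6]
grip_width: 0.0436
grasp_force: 0.0
```

```bash
python3 - <<'E'
from h import *
c=cam('wrist','w5.png'); st()
E
```

```text
t 10.93 pos [ 0.5942 -0.0567  0.2394] rot [-179.9   -0.    89.9] F [-0.1  0.5  0.1] q [-18.  21.  26. 102. -10.  59.  11.] w 0.0436 0.0
```

View pics/w5.png

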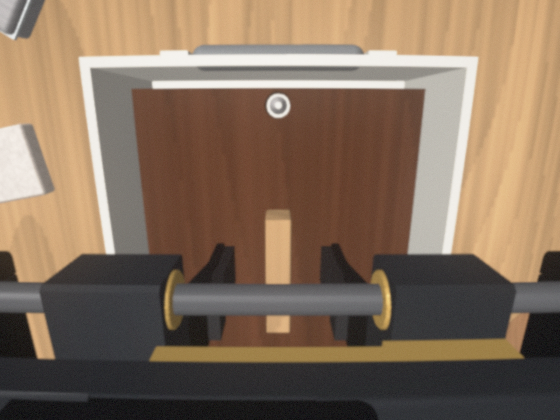

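The tab is centred between the fingers at (278,270) and the pin is at (279,105). Gripping and lifting.

>>> step_arm --steps '[0,0,0,1,0,0,0,0,0,0,0,0,0,0,0,0,0,0,0,0,0,0,0,-6,0,0,0,0,-10,0,0,0,0,-15,0,0,0,0,-25,0,0,0,0,-30,0,0,0,0,0,0]' --grip_force 40

```text
time_s: 12.18
tool_pos: [0.5949, -0.0571, 0.3272]
tool_rot: [179.8, -0.1, 89.8]
force: [0.3, 0.3, -1.3]
grip_width: 0.0115
grasp_force: 40.0
```

```bash
python3 - <<'E'
from h import *
# from w5 pic (pose at 10.93): use stored relation camera->tool
c=cam('wrist'); s=env.get_obs(); st()
dz=s['tool_pos'][2]-.2394; dx=s['tool_pos'][0]-.5942; dy=s['tool_pos'][1]+.0567
off=np.array([dx,dy,dz])
print('pinA',(onz(c,[[279,105]],.064+dz)-off).round(4))
print('rim',(onz(c,[[80,60],[477,60]],.075+dz)-off).round(4),'tab near end',(onz(c,[[265,211],[290,211]],.071+dz)-off).round(4))
E
```

```text
t 12.22 pos [ 0.5942 -0.0569  0.3252] rot [ 1.80e+02 -1.00e-01  8.99e+01] F [ 0.4  0.9 -1.3] q [-20.  16.  27.  98.  -8.  68.   9.] w 0.0114 40.0
pinA [[0.597  0.0216 0.064 ]]
rim [[0.5174 0.0397 0.075 ]
 [0.6766 0.0393 0.075 ]] tab near end [[ 0.5905 -0.0248  0.071 ]
 [ 0.6019 -0.0248  0.071 ]]
```

>>> step_arm --steps '[0,-45,-33,0,0,0,-45,-33,0,0,0,-45,-33,0,0,0,-45,-33,0,0,0,-43,-33,0,0,0,0,0,30,0,0,0,0,40,0,0,0,0,35,0,0,0,0,20,0,0,0,0,0,0,0,0,0,0,0]'

```text
time_s: 13.6
tool_pos: [0.4281, -0.2794, 0.1993]
tool_rot: [-179.8, -0.0, 89.9]
force: [0.3, -0.1, -1.0]
grip_width: 0.0118
grasp_force: 40.0
```

>>> step_arm --steps '[0,0,0,4,0,0,0,0,3,0,0,0,0,1,0,0,0,0,0,0]'

```text
time_s: 14.1
tool_pos: [0.428, -0.2792, 0.191]
tool_rot: [-179.8, -0.0, 89.9]
force: [-1.0, 0.5, -1.6]
grip_width: 0.0112
grasp_force: 40.0
```

>>> step_arm --steps '[0,0,0,1,0,0.5,0,0,0,0,0.5,0,0,0,0,0.5,0,0,-25,0,1,0,0,-45,0,1,0,0,-50,0,1,10,45,0,0,1,10,45,0,0,1,10,45,0,0,1,10,45,0,0,1,0,0,0,0,1,0,0,0,0]'

```text
time_s: 15.6
tool_pos: [0.6079, -0.2402, 0.3091]
tool_rot: [-179.8, -0.0, 89.8]
force: [-0.6, -0.9, 0.4]
grip_width: 0.0868
grasp_force: 0.0
```

```bash
python3 - <<'E'
from h import *
c=cam('wrist','w6.png'); d=cam('scene','s6.png');st()
a=c['image'];b=d['image'][120:330,60:440]
cv2.imwrite('pics/m6.png',np.vstack([cv2.resize(a,(440,330)),cv2.resize(b,(440,243))])[:,:,::-1])
E
```

```text
t 15.7 pos [ 0.6072 -0.2408  0.3096] rot [-179.8   -0.    89.8] F [ 0.3  0.7 -0.6] q [ -7.  25.  34.  90. -14.  70.  29.] w 0.0871 0.0
```

View pics/m6.png

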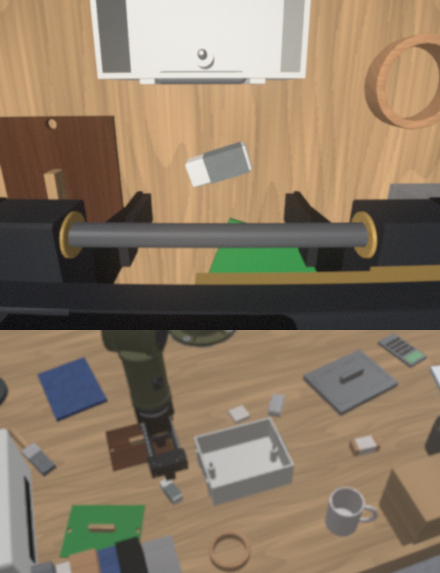

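The insert lies aside at (0.43, -0.28), the tub is empty, and the eraser is at about (279,209) in the full wrist image. Measuring its pose.

```bash
python3 - <<'E'
from h import *
c=cam('wrist');hsv=cv2.cvtColor(c['image'],cv2.COLOR_RGB2HSV)
m=(hsv[:,:,1]<70)&win(c,225,335,170,245)
blob(c,m,.018)
e=onz(c,[[236,207],[308,180],[320,201],[255,235],[245,236]],.024);print(e.round(4));st()
E
```

```text
px [278. 209.] ctr [ 0.6073 -0.2433  0.018 ] L [0.0664 0.0346] long heading 17.2
[[ 0.574  -0.2393  0.024 ]
 [ 0.6312 -0.2176  0.024 ]
 [ 0.6411 -0.2346  0.024 ]
 [ 0.5886 -0.2632  0.024 ]
 [ 0.5804 -0.264   0.024 ]]
t 15.75 pos [ 0.6073 -0.2408  0.3098] rot [-179.8   -0.    89.8] F [-0.7 -0.4  0.8] q [ -7.  25.  34.  90. -14.  69.  29.] w 0.087 0.0
```

>>> step_arm --steps '[1,0,0,0,10,1,0,0,0,10,1,0,0,10,10,1,0,0,15,10,1,0,0,15,10,1,0,0,15,10,1,0,0,15,10,1,0,0,20,0,1,0,0,20,0,1,0,0,8,0,1,0,0,0,0,1,0,0,0,0]'

```text
time_s: 17.25
tool_pos: [0.6084, -0.24, 0.1921]
tool_rot: [-179.9, 0.1, 19.9]
force: [-1.1, 0.4, 0.8]
grip_width: 0.087
grasp_force: 0.0
```

```bash
python3 - <<'E'
from h import *
c=cam('wrist','w7.png'); st()
hsv=cv2.cvtColor(c['image'],cv2.COLOR_RGB2HSV)
print(proj(c,[[.607,-.242,.024]]))
E
```

```text
t 17.3 pos [ 0.6084 -0.24    0.1923] rot [-1.80e+02  1.00e-01  1.99e+01] F [ 0.3  0.4 -0.7] q [-13.  35.  43.  96. -27.  60. -31.] w 0.0866 0.0
[[281.17949561 280.89923838]]
```

View pics/w7.png

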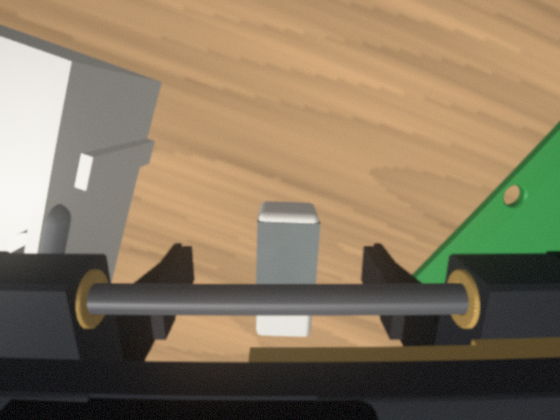

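Eraser centred at (288,270). Grip and lift, turning back to yaw 90.

>>> step_arm --steps '[1,0,0,2,0,0,0,0,0,0,0,0,0,0,0,0,0,0,0,0,0,0,0,0,0,0,0,0,-20,0,0,0,0,-40,-10,0,0,0,-40,-10,0,0,0,-10,-10,0,0,0,0,-10,0,0,0,0,-10,0,0,0,0,-10]' --grip_force 30

```text
time_s: 18.8
tool_pos: [0.6083, -0.2402, 0.3012]
tool_rot: [-179.9, 0.0, 80.2]
force: [0.2, -0.8, 1.0]
grip_width: 0.0009
grasp_force: 0.0
```

>>> step_arm --steps '[0,0,0,0,-10,0,0,0,0,0]'

```text
time_s: 19.05
tool_pos: [0.6083, -0.2402, 0.301]
tool_rot: [-179.9, -0.0, 89.7]
force: [1.1, 0.0, -0.5]
grip_width: 0.0004
grasp_force: 0.0
```

```bash
python3 - <<'E'
from h import *
st(); print(to([.6325,-.1035,.03]))
E
```

```text
t 19.05 pos [ 0.6083 -0.2402  0.301 ] rot [-179.9   -0.    89.7] F [ 1.1  0.  -0.5] q [ -6.  25.  33.  91. -14.  69.  29.] w 0.0004 0.0
[136.8  23.6 107. ]
```

The eraser isn't in the grip. Looking for it.

>>> step_arm --steps '[1,0,0,0,0,1,0,0,0,0,1,0,0,0,0]'

```text
time_s: 19.42
tool_pos: [0.6084, -0.2396, 0.2995]
tool_rot: [-179.8, -0.0, 89.8]
force: [-0.2, -0.7, -1.0]
grip_width: 0.0227
grasp_force: 0.0
```

```bash
python3 - <<'E'
from h import *
c=cam('wrist','w8.png'); d=cam('scene');st()
cv2.imwrite('pics/m8.png',np.vstack([cv2.resize(c['image'],(440,330)),cv2.resize(d['image'][120:330,60:440],(440,243))])[:,:,::-1])
E
```

```text
t 19.52 pos [ 0.6084 -0.2396  0.2994] rot [-179.8   -0.    89.8] F [ 0.1  0.2 -0.6] q [ -6.  25.  33.  91. -14.  68.  29.] w 0.0303 0.0
```

View pics/m8.png

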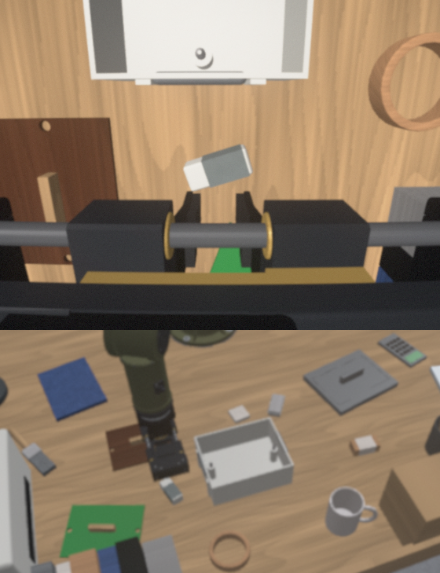

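The fingers simply hadn't closed yet, since they move at about 80 mm/s, and the eraser hasn't moved. Repeating with a narrower opening and a longer close.

>>> step_arm --steps '[0.6,0,0,0,10,0.6,0,0,0,10,0.6,0,0,10,10,0.6,0,0,15,10,0.6,0,0,15,10,0.6,0,0,15,10,0.6,0,0,15,10,0.6,0,0,20,0,0.6,0,0,19,0,0.6,0,0,0,0,0,0,0,0,0,0,0,0,0,0]'

```text
time_s: 21.02
tool_pos: [0.6081, -0.2397, 0.1907]
tool_rot: [-179.9, 0.1, 19.9]
force: [-0.1, -0.6, -0.3]
grip_width: 0.0396
grasp_force: 0.0
```

>>> step_arm --steps '[0,0,0,0,0,0,0,0,0,0,0,0,0,0,0,0,0,0,0,0]'

```text
time_s: 21.52
tool_pos: [0.6082, -0.2397, 0.1907]
tool_rot: [-179.9, 0.1, 19.9]
force: [-1.3, -0.2, 2.1]
grip_width: 0.0273
grasp_force: 30.0
```

>>> step_arm --steps '[0,0,0,-30,0,0,0,0,-40,-10,0,0,0,-40,-10,0,0,0,0,-10,0,0,0,0,-10,0,0,0,0,-10,0,0,0,0,-10,0,0,0,0,-10,0,45,8,0,0,0,46,8,0,0,0,46,8,0,0,0,0,0,0,0]'

```text
time_s: 23.02
tool_pos: [0.6337, -0.0965, 0.2997]
tool_rot: [-179.8, -0.2, 90.4]
force: [-1.0, -1.0, -0.3]
grip_width: 0.0276
grasp_force: 30.0
```

```bash
python3 - <<'E'
from h import *
st(); print(to([.6325,-.1035,.031]))
E
```

```text
t 23.02 pos [ 0.6337 -0.0965  0.2997] rot [-179.8   -0.2   90.4] F [-1.  -1.  -0.3] q [-18.  23.  30.  93. -13.  68.  16.] w 0.0276 30.0
[ -7.4  -0.9 104.7]
```

>>> step_arm --steps '[0,0,0,30,0,0,0,0,30,0,0,0,0,25,0,0,0,0,13,0,0,0,0,5,0,0,0,0,0,0,0,0,0,0,0]'

```text
time_s: 23.9
tool_pos: [0.6329, -0.1029, 0.1986]
tool_rot: [-179.9, -0.0, 89.9]
force: [-0.0, 0.3, -0.7]
grip_width: 0.0277
grasp_force: 30.0
```

>>> step_arm --steps '[0,0,0,3,0,0.5,0,0,0,0,0.5,0,0,0,0,0.5,0,0,-10,0,0.5,0,0,-30,0,0.5,0,0,-40,0,1,0,0,-40,0,1,0,0,-10,0]'

```text
time_s: 24.9
tool_pos: [0.6338, -0.1034, 0.3287]
tool_rot: [179.8, -0.0, 89.8]
force: [-0.6, 0.1, 0.6]
grip_width: 0.056
grasp_force: 0.0
```

```bash
python3 - <<'E'
from h import *
st(); c=cam('scene')
# box and tin refine from scene: masks
hsv=cv2.cvtColor(c['image'],cv2.COLOR_RGB2HSV)
print(to([.636,.256,.15]), to([.43,.096,.15]))
w=cam('wrist'); i=w['image']; h2=cv2.cvtColor(i,cv2.COLOR_RGB2HSV)
u,v=proj(w,[.6325,-.1035,.028])[0]; print(u,v)
E
```

```text
t 24.9 pos [ 0.6338 -0.1034  0.3287] rot [179.8  -0.   89.8] F [-0.6  0.1  0.6] q [-18.  22.  31.  91. -12.  70.  16.] w 0.056 0.0
[359.2   1.4  14.5] [ 198.7 -204.2   13.8]
274.1215592896627 204.23371072998225
```

>>> step_arm --steps '[1,45,0,0,0,1,45,0,0,0,1,45,0,0,0,1,45,0,0,0,1,45,0,0,0,1,45,0,0,0,1,40,0,0,0,1,20,0,0,0,1,0,0,0,0,1,0,0,0,0]'

```text
time_s: 26.25
tool_pos: [0.634, 0.2246, 0.3244]
tool_rot: [-179.8, 0.1, 89.7]
force: [1.1, -1.2, 0.3]
grip_width: 0.0867
grasp_force: 0.0
```

```bash
python3 - <<'E'
from h import *
st(); c=cam('wrist','w9.png');d=cam('scene')
cv2.imwrite('pics/m9.png',np.vstack([cv2.resize(c['image'],(440,330)),cv2.resize(d['image'][120:330,60:440],(440,243))])[:,:,::-1])
print(proj(c,[[.636,.256,.02]]))
E
```

```text
t 26.25 pos [0.634  0.2246 0.3244] rot [-1.798e+02  1.000e-01  8.970e+01] F [ 1.1 -1.2  0.3] q [-40.  25.  24.  86. -10.  71. -15.] w 0.0867 0.0
[[279.77379113 165.25753289]]
```

View pics/m9.png

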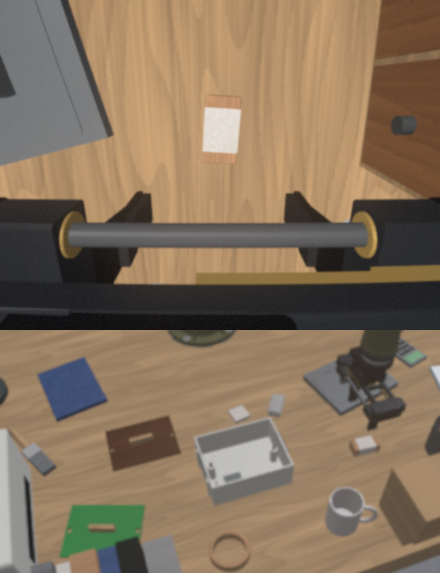

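The eraser is in the tub. The staple carton is at montage (221,129), which is full-image (281,164). Measuring it.

```bash
python3 - <<'E'
from h import *
c=cam('wrist');i=c['image'];st()
X=onz(c,np.array([[205,95],[241,97],[236,163],[202,162]])*560/440,.026)
print(X.round(4),X.mean(0).round(4),np.linalg.norm(np.roll(X,-1,0)-X,axis=1).round(4),hd(X[0]-X[3]),hd(X[1]-X[2]))
print(to(np.r_[X.mean(0)[:2],.026]))
E
```

```text
t 26.4 pos [0.6341 0.2248 0.3249] rot [-179.9   -0.    89.7] F [ 0.3 -0.  -0.5] q [-40.  25.  24.  86. -10.  71. -15.] w 0.0873 0.0
[[0.6216 0.2922 0.026 ]
 [0.6576 0.2901 0.026 ]
 [0.6534 0.2213 0.026 ]
 [0.617  0.2227 0.026 ]] [0.6374 0.2566 0.026 ] [0.0361 0.0689 0.0364 0.0697] 86.3 86.5
[ 31.7   3.5 134.9]
```

>>> step_arm --steps '[0.7,32,4,0,3,0.7,0,0,30,0,0.7,0,0,40,0,0.7,0,0,35,0,0.7,0,0,20,0,0.7,0,0,9,0,0.7,0,0,0,0,0,0,0,0,0,0,0,0,0,0,0,0,0,0,0,0,0,0,0,0,0,0,0,0,0]'

```text
time_s: 27.9
tool_pos: [0.6375, 0.2594, 0.1914]
tool_rot: [-179.9, -0.1, 86.9]
force: [-0.3, -0.9, 3.1]
grip_width: 0.0358
grasp_force: 29.9
```

```bash
python3 - <<'E'
from h import *
st(); print(to([.6325,-.0135,.031]))
E
```

```text
t 27.9 pos [0.6375 0.2594 0.1914] rot [-1.799e+02 -1.000e-01  8.690e+01] F [-0.3 -0.9  3.1] q [-40.  34.  22.  90. -14.  59. -18.] w 0.0358 29.9
[-272.7    9.9   -3.9]
```

>>> step_arm --steps '[0,0,0,-30,-3,0,0,0,-40,0,0,0,0,-38,0,0,-45,-1,0,0,0,-45,-1,0,0,0,-45,-1,0,0,0,-45,-1,0,0,0,-45,-1,0,0,0,-30,0,0,0,0,-15,0,0,0,0,0,0,0,0,0,0,0,0,0]'

```text
time_s: 29.4
tool_pos: [0.6321, -0.0086, 0.2983]
tool_rot: [-179.8, -0.1, 90.0]
force: [0.6, -0.9, -0.7]
grip_width: 0.0361
grasp_force: 29.9
```

```bash
python3 - <<'E'
from h import *
st(); print(to([.6325,-.0135,.031]))
E
```

```text
t 29.4 pos [ 0.6321 -0.0086  0.2983] rot [-1.798e+02 -1.000e-01  9.000e+01] F [ 0.6 -0.9 -0.7] q [-24.  22.  28.  94. -11.  67.   7.] w 0.0361 29.9
[ -5.1   0.8 103.3]
```

>>> step_arm --steps '[0,0,0,30,0,0,0,0,30,0,0,0,0,25,0,0,0,0,12,0,0,0,0,4,0,0,0,0,0,0,0,0,0,0,0,0.55,0,0,0,0,0.55,0,0,0,0,0.55,0,0,0,0]'

```text
time_s: 30.65
tool_pos: [0.6301, -0.0109, 0.1985]
tool_rot: [-179.5, -0.1, 89.8]
force: [-12.3, 0.2, 11.2]
grip_width: 0.0469
grasp_force: 6.9
```

>>> step_arm --steps '[0.55,0,0,-15,0,0.55,0,0,-30,0,0.55,0,0,-40,0,1,0,0,-45,0,1,25,-45,0,0,1,25,-45,0,0,1,25,-45,0,0,1,20,-45,0,0,1,0,0,0,0,1,0,0,0,0]'

```text
time_s: 31.9
tool_pos: [0.4531, 0.0842, 0.3293]
tool_rot: [180.0, -0.1, 89.8]
force: [0.2, 0.6, 0.5]
grip_width: 0.087
grasp_force: 0.0
```

```bash
python3 - <<'E'
from h import *
st(); c=cam('wrist','w10.png');d=cam('scene')
cv2.imwrite('pics/m10.png',np.vstack([c['image'],cv2.resize(d['image'][190:280,210:330],(240,180)).repeat(1,0) if 0 else cv2.resize(d['image'][195:275,170:350],(560,249))[:180]])[:,:,::-1])
print(proj(c,[[.43,.096,.02]]))
E
```

```text
t 31.9 pos [0.4531 0.0842 0.3293] rot [ 1.80e+02 -1.00e-01  8.98e+01] F [0.2 0.6 0.5] q [-39.  -3.  24. 115.   1.  67. -15.] w 0.087 0.0
[[249.51423248 188.40021913]]
```

View pics/m10.png

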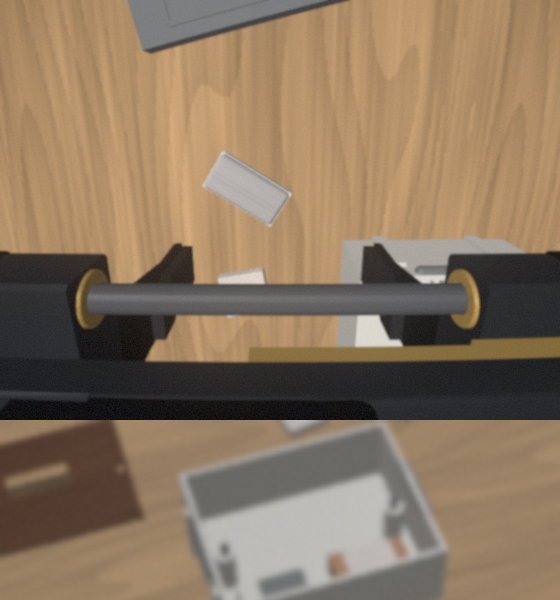

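The carton and eraser are in the tub. The clip tin, with its lip rim, is at (247,189) and the note pad is separate at (242,285). Measuring the tin.

```bash
python3 - <<'E'
from h import *
c=cam('wrist');st()
X=onz(c,[[223,152],[291,193],[269,226],[203,186]],.02)
print(X.round(4),X.mean(0).round(4),np.linalg.norm(np.roll(X,-1,0)-X,axis=1).round(4),hd(X[0]-X[1]),hd(X[3]-X[2]))
print(to(np.r_[X.mean(0)[:2],.026]))
E
```

```text
t 32.05 pos [0.4533 0.0839 0.3285] rot [-179.9   -0.    89.7] F [-0.5 -0.6 -0.2] q [-39.  -2.  24. 115.   1.  67. -15.] w 0.087 0.0
[[0.4087 0.1266 0.02  ]
 [0.4656 0.0912 0.02  ]
 [0.4464 0.0614 0.02  ]
 [0.3902 0.0978 0.02  ]] [0.4277 0.0943 0.02  ] [0.067  0.0355 0.0669 0.0343] 148.1 147.0
[ 10.2 -25.4 138.6]
```

>>> step_arm --steps '[0.7,10,-25,0,0,0.7,0,0,0,-10,0.7,0,0,10,-10,0.7,0,0,15,-10,0.7,0,0,15,-10,0.7,0,0,20,-10,0.7,0,0,25,-8,0.7,0,0,25,0,0.7,0,0,0,0,0.7,0,0,0,0]'

```text
time_s: 33.3
tool_pos: [0.4278, 0.0946, 0.2189]
tool_rot: [-180.0, -0.1, 147.8]
force: [0.3, 0.4, -0.2]
grip_width: 0.061
grasp_force: 0.0
```

```bash
python3 - <<'E'
from h import *
st(); print(to([.4277,.0943,.024]))
c=cam('wrist','w11.png'); 
X=proj(c,[[.4087,.1266,.02],[.4656,.0912,.02],[.4277,.0943,.02]]);print(X.round())
cv2.imwrite('pics/w11.png',cv2.resize(c['image'],(420,315))[:,:,::-1])
E
```

```text
t 33.3 pos [0.4278 0.0946 0.2189] rot [-1.800e+02 -1.000e-01  1.478e+02] F [ 0.3  0.4 -0.2] q [-42.   3.  26. 125.  -2.  53.  44.] w 0.061 0.0
[-0.1 -0.3 30.9]
[[308. 193.]
 [306. 304.]
 [276. 251.]]
```

View pics/w11.png

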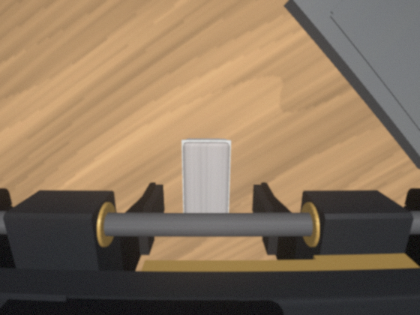

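The tin is centred and aligned at (206,185) in the reduced view. Descend and grip.

>>> step_arm --steps '[0.7,0,0,15,0,0.7,0,0,12,0,0.7,0,0,4,0,0.7,0,0,0,0,0,0,0,0,0,0,0,0,0,0,0,0,0,0,0,0,0,0,0,0,0,0,0,0,0,0,0,0,0,0]' --grip_force 35

```text
time_s: 34.6
tool_pos: [0.427, 0.0948, 0.1874]
tool_rot: [-180.0, -0.2, 147.9]
force: [-0.9, -1.2, 2.9]
grip_width: 0.0338
grasp_force: 35.0
```

>>> step_arm --steps '[0,0,0,-30,0,0,0,0,-40,0,0,0,0,-40,10,0,0,0,0,10,0,0,0,0,10,0,0,0,0,10,0,0,0,0,10,0,0,0,0,8,0,-51,45,0,0,0,-51,46,0,0,0,-51,46,0,0,0,0,0,0,0]'

```text
time_s: 36.1
tool_pos: [0.5535, -0.0499, 0.2961]
tool_rot: [-179.8, 0.2, 89.4]
force: [-1.3, 0.4, -0.2]
grip_width: 0.034
grasp_force: 35.0
```

>>> step_arm --steps '[0,0,0,0,0,0,0,0,0,0]'

```text
time_s: 36.35
tool_pos: [0.5513, -0.0438, 0.2965]
tool_rot: [-179.8, -0.1, 90.0]
force: [0.4, 0.7, -0.7]
grip_width: 0.0333
grasp_force: 35.0
```

```bash
python3 - <<'E'
from h import *
st(); print(to([.564,-.0585,.028]))
c=cam('wrist','w12.png')
cv2.imwrite('pics/w12.png',c['image'][:,:,::-1])
E
```

```text
t 36.35 pos [ 0.5513 -0.0438  0.2965] rot [-1.798e+02 -1.000e-01  9.000e+01] F [ 0.4  0.7 -0.7] q [-29.  13.  35. 106.  -8.  64.   9.] w 0.0333 35.0
[-14.9  13.1 104.5]
```

View pics/w12.png

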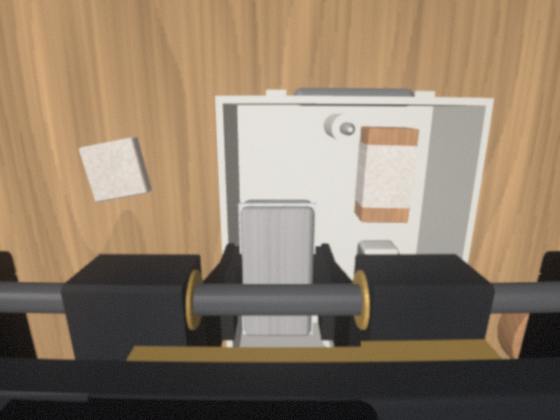

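The carton (387,175) and eraser (380,248) lie flat in the tub, with the tin held over it. Correct the position and lower.

>>> step_arm --steps '[0,-15,12,0,0,0,0,0,30,0,0,0,0,30,0,0,0,0,25,0,0,0,0,14,0,0,0,0,5,0,0,0,0,0,0,0,0,0,0,0]'

```text
time_s: 37.4
tool_pos: [0.5641, -0.0603, 0.1937]
tool_rot: [-179.9, -0.1, 89.9]
force: [0.9, -0.1, -1.1]
grip_width: 0.0338
grasp_force: 35.0
```

>>> step_arm --steps '[0,0,0,1.5,0,0.45,0,0,0,0,0.45,0,0,0,0,0.45,0,0,-15,0,0.45,0,0,-35,0,0.45,0,0,-40,0,1,0,0,-40,0,1,0,0,0,0]'

```text
time_s: 38.4
tool_pos: [0.5652, -0.061, 0.3258]
tool_rot: [179.7, -0.1, 89.8]
force: [0.8, 0.8, -0.2]
grip_width: 0.0519
grasp_force: 0.0
```

```bash
python3 - <<'E'
from h import *
st(); print(to([.428,-.279,.15]))
c=cam('wrist');d=cam('scene');e=cam('side')
cv2.imwrite('pics/m13.png',np.vstack([np.hstack([c['image'],]),np.hstack([cv2.resize(d['image'][120:330,80:440],(280,163)),cv2.resize(e['image'][120:420,0:500],(280,163))])])[:,:,::-1])
E
```

```text
t 38.4 pos [ 0.5652 -0.061   0.3258] rot [ 1.797e+02 -1.000e-01  8.980e+01] F [ 0.8  0.8 -0.2] q [-28.  13.  36. 102.  -8.  67.  10.] w 0.0519 0.0
[-218.4 -136.7   10.8]
```

View pics/m13.png

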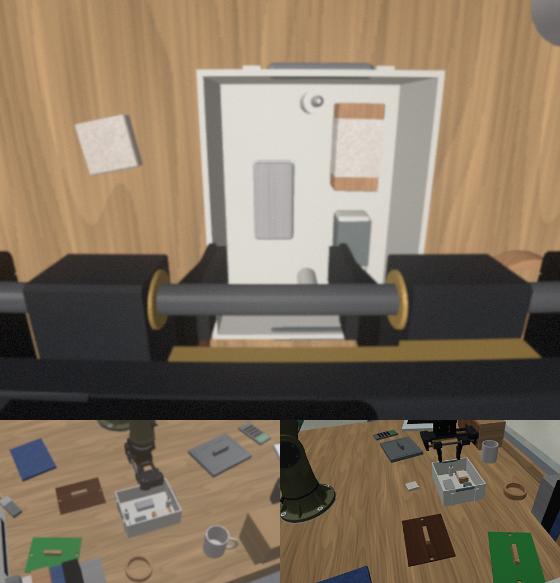

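All three items lie flat in the tub, the insert is still where I laid it and the lid is in place. I've gone past the picture limit, so I'll work from numbers only. Going back for the insert.

>>> step_arm --steps '[0.5,-44,-27,0,0,0.5,-44,-27,0,0,0.5,-44,-28,0,0,0.5,-44,-27,0,0,0.5,-42,-28,0,0,0.5,0,0,0,0,0.5,0,0,0,0]'

```text
time_s: 39.42
tool_pos: [0.4265, -0.2773, 0.3206]
tool_rot: [-179.8, -0.1, 89.9]
force: [-0.6, -0.3, -0.6]
grip_width: 0.0435
grasp_force: 0.0
```

```bash
python3 - <<'E'
from h import *
st(); c=cam('wrist'); hsv=cv2.cvtColor(c['image'],cv2.COLOR_RGB2HSV)
dark=((hsv[:,:,2]<110)&(hsv[:,:,1]>90)&win(c,0,560,0,250)).astype(np.uint8)
u,v=proj(c,[.428,-.279,.023])[0].astype(int);print(u,v,hsv[v,u-40:u+40:8].tolist())
X=blob(c,(hsv[:,:,2]>150)&(hsv[:,:,1]>50)&win(c,u-30,u+30,v-50,v+42),.023)
print(to([.428,-.279,.027]),to(np.r_[X[:2],.027]))
E
```

```text
t 39.42 pos [ 0.4265 -0.2773  0.3206] rot [-1.798e+02 -1.000e-01  8.990e+01] F [-0.6 -0.3 -0.6] q [-14.   5.  46. 110.  -4.  66.  34.] w 0.0435 0.0
279 207 [[11, 131, 132], [10, 134, 126], [10, 133, 132], [10, 132, 133], [10, 133, 130], [18, 98, 234], [15, 110, 178], [10, 132, 116], [10, 132, 122], [10, 133, 127]]
px [280. 206.] ctr [ 0.4281 -0.279   0.023 ] L [0.013  0.0625] long heading -89.7
[ -2.4   1.6 129.7] [ -2.5   1.7 129.7]
```

>>> step_arm --steps '[0.5,0,1,30,0,0.5,0,0,40,0,0.5,0,0,35,0,0.5,0,0,17,0,0.5,0,0,6,0,0.5,0,0,0,0,0,0,0,1,0,0,0,0,0,0,0,0,0,0,0,0,0,0,0,0,0,0,0,0,0]' --grip_force 40

```text
time_s: 40.85
tool_pos: [0.4272, -0.2779, 0.1927]
tool_rot: [-179.9, -0.0, 89.9]
force: [0.4, 0.4, 2.2]
grip_width: 0.0113
grasp_force: 40.0
```

>>> step_arm --steps '[0,0,0,-30,0,0,0,0,-45,0,0,0,0,-45,0,0,37,28,0,0,0,37,28,0,0,0,37,28,0,0,0,37,28,0,0,0,37,28,0,0,0,37,27,0,0,0,0,0,0,0,0,0,0,0,0]'

```text
time_s: 42.22
tool_pos: [0.5945, -0.0569, 0.3115]
tool_rot: [-179.7, 0.0, 89.9]
force: [-0.6, -0.1, -1.6]
grip_width: 0.0116
grasp_force: 40.0
```

```bash
python3 - <<'E'
from h import *
st(); print(to([.5946,-.0557,.2405-.164]))
E
```

```text
t 42.23 pos [ 0.5945 -0.0569  0.3115] rot [-179.7    0.    89.9] F [-0.6 -0.1 -1.6] q [-28.  18.  37.  99. -12.  67.  12.] w 0.0116 40.0
[ 1.2  0.4 71. ]
```

>>> step_arm --steps '[0,0,0,20,0,0,0,0,20,0,0,0,0,7,0,0,0,0,0,0,0,0,0,0,0]'

```text
time_s: 42.85
tool_pos: [0.5951, -0.0565, 0.2656]
tool_rot: [-179.9, -0.0, 89.9]
force: [-0.4, -0.0, -0.3]
grip_width: 0.0113
grasp_force: 40.0
```

```bash
python3 - <<'E'
from h import *
st(); c=cam('wrist'); i=c['image']; hsv=cv2.cvtColor(i,cv2.COLOR_RGB2HSV)
u,v=proj(c,[.5965,.0215,.067])[0].astype(int);print(u,v, proj(c,[.5945,.0235,.072]),proj(c,[.5965,.0215,.064]))
g=cv2.cvtColor(i,cv2.COLOR_RGB2GRAY)[v-24:v+25:4,u-28:u+29:4];print(g)
E
```

```text
t 42.85 pos [ 0.5951 -0.0565  0.2656] rot [-179.9   -0.    89.9] F [-0.4 -0.  -0.3] q [-27.  21.  36. 101. -14.  63.  14.] w 0.0113 40.0
279 106 [[275.15205959 102.05034872]] [[279.2317579  106.48625616]]
[[154 154 154 156 155 158 157 156 157 156 156 157 157 155 155]
 [244 245 245 243 244 243 244 244 244 244 244 245 244 243 243]
 [231 233 232 231 231 231 229 222 223 225 222 223 224 225 224]
 [ 98  95  92  98  96  92  86  88  90  92  90  93  92  91  89]
 [ 96  93  95  94  89 164 218 221 168  86  91  92  92  90  88]
 [ 91  91  94  92 162 212 197 153 214 166  91  91  90  89  89]
 [ 94  92  95  89 229 189 240 218 152 234  88  89  89  88  92]
 [ 94  90  90  84 232 172 156 132 203 238  91  89  89  87  88]
 [ 94  90  92  92 181 242 216 225 242 201  88  87  86  89  83]
 [ 89  89  90  89  85 208 242 242 212  91  83  88  85  85  84]
 [ 90  90  87  89  90  86  91  93  86  86  80  87  85  86  84]
 [ 90  88  90  90  85  86  87  83  84  80  82  83  84  83  85]
 [ 87  87  87  87  85  83  84  83  83  77  82  83  82  79  81]]
```

The pin shows centred in the hole. Lowering onto the shoulders.

>>> step_arm --steps '[0,0,0,6,0,0,0,0,6,0,0,0,0,5,0,0,0,0,4,0,0,0,0,2,0,0,0,0,2,0,0,0,0,0,0]'

```text
time_s: 43.78
tool_pos: [0.5948, -0.0564, 0.2407]
tool_rot: [-179.8, -0.1, 89.9]
force: [-0.7, 0.1, 3.4]
grip_width: 0.0116
grasp_force: 40.0
```

>>> step_arm --steps '[0,0,0,1,0,0,0,0,0,0,0.4,0,0,0,0,0.4,0,0,0,0,0.4,0,0,0,0,0.4,0,0,-20,0,0.4,0,0,-40,0,1,0,0,-40,0,1,0,0,0,0]'

```text
time_s: 44.9
tool_pos: [0.5964, -0.0572, 0.3442]
tool_rot: [179.7, -0.1, 89.8]
force: [-0.3, -0.3, -0.2]
grip_width: 0.0479
grasp_force: 0.0
```

```bash
python3 - <<'E'
from h import *
st(); c=cam('wrist'); hsv=cv2.cvtColor(c['image'],cv2.COLOR_RGB2HSV)
u,v=proj(c,[.5946,-.0565,.071])[0].astype(int);
X=blob(c,(hsv[:,:,2]>150)&(hsv[:,:,1]>60)&win(c,u-35,u+35,v-60,v+50),.071)
# board corners: triangulate height using scene vs wrist via tab centre
d=cam('scene');h=cv2.cvtColor(d['image'],cv2.COLOR_RGB2HSV); print(proj(d,[.5946,-.0565,.071]))
m=((h[:,:,2]<150)&(h[:,:,1]>90)&(h[:,:,0]<14)&win(d,225,315,195,270))
m[:, :]=m
k,_=cv2.findContours(m.astype(np.uint8),0,2);k=max(k,key=cv2.contourArea);q=cv2.approxPolyDP(cv2.convexHull(k),4,True).reshape(-1,2)
B=onz(d,q,.053);print(q.tolist(),B.round(3).tolist())
# lid
g=((h[:,:,1]<50)&(h[:,:,2]<150)&win(d,310,415,125,200))
blob(d,g,.012)
E
```

```text
t 44.9 pos [ 0.5964 -0.0572  0.3442] rot [ 1.797e+02 -1.000e-01  8.980e+01] F [-0.3 -0.3 -0.2] q [-29.  16.  38.  97. -11.  70.  11.] w 0.0479 0.0
px [272. 213.] ctr [ 0.5945 -0.0579  0.071 ] L [0.0119 0.0625] long heading -90.1
[[269.56739949 224.85709251]]
[[291, 209], [302, 236], [245, 250], [236, 219]] [[0.547, 0.025, 0.053], [0.647, 0.02, 0.053], [0.641, -0.142, 0.053], [0.53, -0.136, 0.053]]
px [363. 163.] ctr [0.4001 0.3402 0.012 ] L [0.297  0.2108] long heading 105.7
```

The insert is seated where it was at the start. Now the lid.

>>> step_arm --steps '[0.5,43,-20,0,0,0.5,43,-20,0,0,0.5,43,-20,0,0,0.5,43,-20,0,0,0.5,43,-20,0,0,0.5,43,-20,0,0,0.5,43,-20,0,0,0.5,43,-20,0,0,0.5,40,-20,0,0,0.5,0,0,0,0,0.5,0,0,0,0,0.5,0,0,0,0]'

```text
time_s: 46.5
tool_pos: [0.4167, 0.3266, 0.3396]
tool_rot: [-179.8, 0.0, 89.7]
force: [0.4, -0.6, -0.0]
grip_width: 0.0439
grasp_force: 0.0
```

```bash
python3 - <<'E'
from h import *
st(); c=cam('wrist','w20.png'); d=cam('scene')
X=onz(d,[[322,164],[367,139],[404,161],[358,189]],.018)
print(X.round(3),hd(X[1]-X[0]),hd(X[2]-X[3]))
hsv=cv2.cvtColor(c['image'],cv2.COLOR_RGB2HSV);g=hsv[:,:,2]
lid=((hsv[:,:,1]<60)&win(c,0,560,0,245)).astype(np.uint8)
print(lid.sum()); 
P=proj(c,X).round(0);print(P.tolist(), proj(c,np.r_[X.mean(0)[:2],.044]))
u,v=proj(c,np.r_[X.mean(0)[:2],.044])[0].astype(int)
print(g[max(v-70,0):v+60:8,u-80:u+80:8])
E
```

```text
t 46.5 pos [0.4167 0.3266 0.3396] rot [-179.8    0.    89.7] F [ 0.4 -0.6 -0. ] q [-60.   6.  21. 106.  -2.  69. -39.] w 0.0439 0.0
[[0.371 0.2   0.018]
 [0.306 0.401 0.018]
 [0.447 0.469 0.018]
 [0.512 0.263 0.018]] 108.0 107.5
35778
[[233.0, 319.0], [147.0, 113.0], [315.0, 25.0], [377.0, 261.0]] [[268.02815788 197.21838994]]
[[152 153 153 154 154 155 156 157 155 156 152 153 156 151 152 153 151 155
  155 153]
 [152 154 153 157 156 154 154 154 153 156 154 150 153 154 153 154 153 154
  151 152]
 [153 153 155 153 153 155 153 152 156 155 153 151 154 155 157 153 153 156
  154 150]
 [148 150 155 154 155 153 153 154 143 122 152 150 153 154 157 158 154 150
  152 151]
 [148 154 155 153 155 154 151 152 153 151 155 152 154 153 153 152 154 154
  152 151]
 [154 152 156 154 158 152 155 152 154 153 138 155 153 153 152 154 153 153
  152 153]
 [152 149 154 153 155 154 156 151 152 155  94 153 152 150 152 154 152 151
  152 153]
 [153 145 153 154 154 156 155 153 146 154 128 153 153 152 153 152 151 152
  149 152]
 [152 151 155 152 157 154 155 154 154 153 150 152 152 153 152 152 152 154
  147 151]
 [155 154 154 152 155 155 154 155 153 155 150 134 153 153 155 153 151 150
  149 151]
 [153 153 136 152 152 152 155 151 154 150 152  96 152 149 152 154 151 149
  151 151]
 [152 153 152 152 154 154 153 153 152 150 152 129 151 152 152 151 148 151
  150 149]
 [155 152 153 154 154 152 152 152 152 154 156 148 152 149 152 152 150 150
  151 152]
 [156 153 158 140 152 155 152 154 149 154 156 150 139 150 152 149 153 149
  151 145]
 [155 152 154 152 153 153 154 155 154 152 150 151 146 151 151 151 150 149
  150 148]
 [160 152 153 153  48  65 151 152 154 149 149 150 153 153 147 151 151  61
   52 117]
 [215 151 150  79  50  55 142 155 154 152 151 153 152 150 152 150 149  54
   58  51]]
```

```bash
python3 - <<'E'
from h import *
c=cam('wrist');st(); hsv=cv2.cvtColor(c['image'],cv2.COLOR_RGB2HSV);g=hsv[:,:,2]
m=(g<138)&(hsv[:,:,1]<60)&win(c,200,345,110,246)
n,lab,stt,_=cv2.connectedComponentsWithStats(m.astype(np.uint8))
for i in np.argsort(-stt[1:,4])[:3]+1: print(stt[i]); 
for v in range(110,246,12):
    r=g[v,225:330]; print(v, (np.where(r<140)[0]+225).tolist()[:25])
L=((hsv[:,:,1]<60)&(g>90)&win(c,100,400,0,246)).astype(np.uint8)
k,_=cv2.findContours(L,0,2);k=max(k,key=cv2.contourArea);q=cv2.approxPolyDP(k,3,True).reshape(-1,2);print(q.tolist())
E
```

```text
t 46.65 pos [0.4165 0.327  0.3399] rot [-179.8   -0.    89.8] F [-0.2  0.9 -0.4] q [-60.   6.  21. 106.  -2.  69. -39.] w 0.0437 0.0
[248 147  36  94 459]
[321 242  19   4  44]
[215 242  19   4  43]
110 []
122 []
134 []
146 []
158 [261, 262, 263, 264, 265]
170 [264, 265, 266, 267, 268]
182 [267, 268, 269, 270, 271]
194 [270, 271, 272, 273, 274]
206 [273, 274, 275, 276, 277, 278]
218 [276, 277, 278, 279, 280, 281]
230 [280, 281, 282, 283]
242 [272, 276]
[[335, 42], [137, 95], [187, 245], [373, 245]]
```

```bash
python3 - <<'E'
from h import *
c=cam('wrist');st(); hsv=cv2.cvtColor(c['image'],cv2.COLOR_RGB2HSV);g=hsv[:,:,2]
print(g[140:164:2,240:272:2]); print(g[226:248:2,262:292:2])
A=onz(c,[[260.5,158],[263.5,170],[266.5,182],[269.5,194],[272.5,206],[275.5,218],[279,230]],.044);print(A.round(4),hd(A[0]-A[-1]))
E=onz(c,[[335,42],[137,95],[187,245],[373,245]],.018);print(E.round(4),hd(E[1]-E[2]),hd(E[0]-E[3]),np.linalg.norm(E[0]-E[1]),hd(E[0]-E[1]))
E
```

```text
t 46.7 pos [0.4164 0.3273 0.3399] rot [-179.8   -0.    89.8] F [-0.5  0.  -0.3] q [-60.   6.  20. 106.  -2.  69. -39.] w 0.0435 0.0
[[155 153 155 155 155 154 150 152 154 154 152 154 151 152 151 153]
 [153 153 155 154 155 155 155 153 156 152 154 157 151 154 153 155]
 [153 154 155 152 151 152 151 153 156 154 154 154 154 155 153 154]
 [156 154 156 152 153 157 153 151 153 151 148 153 153 153 153 154]
 [152 153 155 154 154 151 150 142 140 134 123 125 151 153 153 154]
 [154 153 154 152 143 134 130 131 131 133 111 103 140 151 151 156]
 [157 153 154 146 136 138 141 147 153 153 125  96 133 155 152 154]
 [157 155 151 152 154 155 155 154 154 150 134  97 124 154 154 157]
 [155 151 150 149 158 153 154 155 154 153 145 106 108 149 156 154]
 [157 152 155 152 156 153 156 156 152 150 145 113 103 144 154 152]
 [154 154 152 146 152 154 154 154 155 152 151 124  93 134 151 154]
 [152 152 154 152 153 155 150 156 154 151 153 133  97 120 153 154]]
[[150 149 153 156 155 153 152 151 140 103 111 149 151 151 151]
 [150 146 154 153 155 151 149 152 146 115 104 142 155 151 152]
 [155 147 147 156 150 153 151 150 147 125  97 141 153 153 151]
 [154 150 152 151 151 153 153 152 149 135 100 137 151 151 152]
 [152 149 145 152 151 153 151 151 149 142 113 139 154 153 153]
 [152 150 149 150 150 152 153 152 149 148 121 135 150 152 152]
 [149 153 147 150 152 153 154 153 153 148 129 137 152 154 153]
 [150 151 151 151 151 150 152 148 148 139 137 146 152 150 153]
 [153 152 155 148 143 142 145 142 148 147 150 154 152 151 154]
 [153 151 153 150 147 145 151 153 155 151 150 152 152 153 153]
 [152 154 152 153 151 151 152 151 151 151 151 155 152 153 151]]
[[0.4031 0.3663 0.044 ]
 [0.4054 0.3566 0.044 ]
 [0.4077 0.3467 0.044 ]
 [0.41   0.3367 0.044 ]
 [0.4124 0.3264 0.044 ]
 [0.4148 0.316  0.044 ]
 [0.4177 0.3053 0.044 ]] 103.4
[[0.4636 0.4565 0.018 ]
 [0.2986 0.4167 0.018 ]
 [0.3309 0.2813 0.018 ]
 [0.5063 0.2806 0.018 ]] 103.4 103.6 0.16967466617428498 13.6
```

>>> step_arm --steps '[0.5,5,-11,0,0,0.5,0,0,20,-7,0.5,0,0,35,-7,0.5,0,0,35,0,0.5,0,0,20,0,0.5,0,0,0,0,0.5,0,0,0,0]'

```text
time_s: 47.58
tool_pos: [0.4047, 0.3337, 0.2309]
tool_rot: [-179.9, -0.1, 103.9]
force: [0.2, -0.1, -0.2]
grip_width: 0.0434
grasp_force: 0.0
```

```bash
python3 - <<'E'
from h import *
st();c=cam('wrist'); g=cv2.cvtColor(c['image'],cv2.COLOR_RGB2GRAY)
print(proj(c,[.405,.332,.044]),to([.405,.332,.040]))
for v in range(150,280,16): print(v,(np.where(g[v,225:335]<140)[0]+225).tolist()[:20])
E
```

```text
t 47.58 pos [0.4047 0.3337 0.2309] rot [-1.799e+02 -1.000e-01  1.039e+02] F [ 0.2 -0.1 -0.2] q [-59.  13.  19. 113.  -5.  56. -24.] w 0.0434 0.0
[[276.37956748 263.78368018]] [-1.8 -0.2 27.2]
150 []
166 []
182 [268, 269, 270, 271, 272, 273, 274, 275, 276, 277, 278, 279, 280, 281, 282, 283, 284, 285, 286, 287]
198 [290, 291, 292]
214 [290, 291, 292]
230 [289, 290, 291, 292]
246 [225, 226, 227, 228, 229, 230, 231, 232, 233, 234, 289, 290, 291, 320, 321, 322, 323, 324, 325, 326]
262 [225, 226, 227, 228, 229, 230, 231, 232, 233, 234, 235, 289, 290, 291, 319, 320, 321, 322, 323, 324]
278 [225, 226, 227, 228, 229, 230, 231, 232, 233, 234, 235, 236, 288, 289, 290, 291, 318, 319, 320, 321]
```

The handle spans columns 267 to 290 and stands vertical in view, so it is aligned. Grip.

>>> step_arm --steps '[0.4,0,0,15,0,0.4,0,0,12,0,0.4,0,0,0,0,0.4,0,0,0,0,0,0,0,0,0,0,0,0,0,0,0,0,0,0,0,0,0,0,0,0,0,0,0,0,0]' --grip_force 45

```text
time_s: 48.75
tool_pos: [0.4047, 0.3332, 0.2032]
tool_rot: [-179.9, -0.1, 103.9]
force: [-0.5, -0.3, 1.2]
grip_width: 0.0137
grasp_force: 45.0
```

>>> step_arm --steps '[0,0,0,-30,0,0,0,0,-45,0,0,0,0,-45,7,0,0,0,0,6.9,0,0,0,0,0,0,0,0,0,0]'

```text
time_s: 49.5
tool_pos: [0.4045, 0.3328, 0.322]
tool_rot: [-179.8, 0.0, 90.1]
force: [0.2, -0.1, -1.0]
grip_width: 0.0137
grasp_force: 45.0
```

```bash
python3 - <<'E'
from h import *
s=env.get_obs();st();c=cam('wrist'); hsv=cv2.cvtColor(c['image'],cv2.COLOR_RGB2HSV)
L=((hsv[:,:,1]<60)&(hsv[:,:,2]>90)&win(c,0,560,0,246)).astype(np.uint8)
k,_=cv2.findContours(L,0,2);k=max(k,key=cv2.contourArea);q=cv2.approxPolyDP(k,3,True).reshape(-1,2)
X=onz(c,q,s['tool_pos'][2]-.2032+.018); print(q.tolist(),(X-s['tool_pos']).round(4)); print(to([.5965,-.0585,.1]))
E
```

```text
t 49.5 pos [0.4045 0.3328 0.322 ] rot [-179.8    0.    90.1] F [ 0.2 -0.1 -1. ] q [-61.   6.  20. 108.  -3.  67. -40.] w 0.0137 45.0
[[87, 42], [113, 245], [442, 245], [468, 43]] [[-0.0854  0.1061 -0.1852]
 [-0.0856  0.0089 -0.1852]
 [ 0.0851  0.0092 -0.1852]
 [ 0.0848  0.1058 -0.1852]]
[-391.5  191.8   57.5]
```

>>> step_arm --steps '[0,-39,19,0,0,0,-39,19,0,0,0,-39,19,0,0,0,-39,19,0,0,0,-39,19,0,0,0,-39,19,0,0,0,-39,19,0,0,0,-39,19,0,0,0,-39,20,0,0,0,-39,20,0,0,0,0,0,0,0,0,0,0,0,0]'

```text
time_s: 51.05
tool_pos: [0.5964, -0.0566, 0.3212]
tool_rot: [-179.7, -0.1, 90.0]
force: [0.2, 0.4, -1.7]
grip_width: 0.0135
grasp_force: 45.0
```

```bash
python3 - <<'E'
from h import *
s=env.get_obs();st();c=cam('wrist'); hsv=cv2.cvtColor(c['image'],cv2.COLOR_RGB2HSV)
print(to([.597,-.057,.2032+.076-.164]))
L=((hsv[:,:,1]<60)&(hsv[:,:,2]>90)&win(c,0,560,0,246)).astype(np.uint8)
k,_=cv2.findContours(L,0,2);k=max(k,key=cv2.contourArea);q=cv2.approxPolyDP(k,3,True).reshape(-1,2)
X=onz(c,q,s['tool_pos'][2]-.2032+.018); print(q.tolist(),(X-s['tool_pos']).round(4))
E
```

```text
t 51.05 pos [ 0.5964 -0.0566  0.3212] rot [-1.797e+02 -1.000e-01  9.000e+01] F [ 0.2  0.4 -1.7] q [-29.  18.  39.  98. -12.  69.  13.] w 0.0135 45.0
[-1.2  0.8 42.1]
[[42, 130], [58, 179], [103, 174], [113, 245], [442, 245], [468, 43], [88, 42], [95, 119]] [[-0.113   0.0682 -0.1852]
 [-0.1091  0.0443 -0.1852]
 [-0.0858  0.0467 -0.1852]
 [-0.0857  0.0093 -0.1852]
 [ 0.0851  0.0095 -0.1852]
 [ 0.0849  0.106  -0.1852]
 [-0.085   0.1067 -0.1852]
 [-0.0861  0.0729 -0.1852]]
```

Still held squarely, so lowering onto the rim.

>>> step_arm --steps '[0,0,0.5,20,0,0,0,0,15,0,0,0,0,5,0,0,0,0,3,0,0,0,0,2,0,0,0,0,0,0]'

```text
time_s: 51.85
tool_pos: [0.5971, -0.0571, 0.2774]
tool_rot: [-179.9, -0.0, 90.0]
force: [-0.5, -0.3, -0.8]
grip_width: 0.0136
grasp_force: 45.0
```

>>> step_arm --steps '[0,0,0,2,0,0,0,0,1,0,0,0,0,0,0,0,0,0,0,0]'

```text
time_s: 52.35
tool_pos: [0.5972, -0.0571, 0.2747]
tool_rot: [-179.9, -0.0, 90.0]
force: [-0.8, -0.7, 3.8]
grip_width: 0.0136
grasp_force: 45.0
```

Contact came at 71.5 mm, which matches the loosely laid height. Now press.

>>> step_arm --steps '[0,0,0,1,0,0,0,0,1,0,0,0,0,1,0,0,0,0,0,0]'

```text
time_s: 52.85
tool_pos: [0.5972, -0.0573, 0.2727]
tool_rot: [-179.9, -0.1, 90.0]
force: [-4.6, 0.9, 10.4]
grip_width: 0.0135
grasp_force: 45.0
```

>>> step_arm --steps '[0,0,0,1,0,0,0,0,1,0,0,0,0,1,0,0,0,0,1,0,0,0,0,0,0]'

```text
time_s: 53.48
tool_pos: [0.5971, -0.0571, 0.2655]
tool_rot: [-179.9, 0.0, 90.0]
force: [4.7, -1.9, -12.4]
grip_width: 0.0134
grasp_force: 45.0
```

It snapped, with the lid now pulling the gripper down. Follow it down and push a bit at the middle.

>>> step_arm --steps '[0,0,0,1,0,0,0,0,1,0,0,0,0,0,0,0,0,0,0,0]'

```text
time_s: 53.98
tool_pos: [0.5969, -0.0571, 0.2649]
tool_rot: [-179.8, -0.0, 90.0]
force: [3.3, -1.9, -7.8]
grip_width: 0.0137
grasp_force: 45.0
```

>>> step_arm --steps '[0,0,0,1.5,0,0,0,0,1.5,0,0,0,0,1.5,0,0,0,0,0,0,0,0,0,0,0]'

```text
time_s: 54.6
tool_pos: [0.5969, -0.0573, 0.2641]
tool_rot: [-179.8, -0.2, 90.0]
force: [-8.3, 0.9, 17.2]
grip_width: 0.0137
grasp_force: 45.0
```

>>> step_arm --steps '[0,0,0,-3,0,0.4,0,0,0,0,0.4,0,0,0,0,0.4,0,0,0,0,0.4,0,0,-20,0,0,0,0,-25,0,0,45,0,0,0,0,43,0,0,0,0,0,0,0,0,0,0,0,0,0,0,0,0,0,0]'

```text
time_s: 55.98
tool_pos: [0.5973, 0.0292, 0.3093]
tool_rot: [-179.9, -0.0, 89.8]
force: [-0.4, 0.4, -0.1]
grip_width: 0.0007
grasp_force: 0.0
```

>>> step_arm --steps '[0,0,0,25,0,0,0,0,15,0,0,0,0,6,0,0,0,0,2,0,0,0,0,1,0,0,0,0,0,0,0,0,0,0,0]'

```text
time_s: 56.85
tool_pos: [0.5967, 0.0301, 0.2616]
tool_rot: [-179.7, -0.1, 89.9]
force: [-6.6, -1.8, 11.1]
grip_width: 0.0003
grasp_force: 5.7
```

>>> step_arm --steps '[0,0,0,1,0,0,0,0,0,0,0,0,0,-20,0,0,0,0,-20,0,0,0,0,-20,0,0,-45,0,0,0,0,-45,0,0,0,0,-45,0,0,0,0,-43,0,0,0,0,0,0,0,0,0,0,0,0,0]'

```text
time_s: 58.22
tool_pos: [0.5974, -0.1466, 0.3192]
tool_rot: [-179.9, -0.1, 90.0]
force: [-0.0, 0.5, -0.3]
grip_width: 0.0005
grasp_force: 0.0
```

>>> step_arm --steps '[0,0,0,30,0,0,0,0,15,0,0,0,0,8,0,0,0,0,3,0,0,0,0,2,0,0,0,0,0,0,0,0,0,0,0]'

```text
time_s: 59.1
tool_pos: [0.5972, -0.147, 0.2617]
tool_rot: [-179.9, -0.1, 90.0]
force: [-3.0, 1.2, 5.6]
grip_width: 0.0004
grasp_force: 2.9
```

>>> step_arm --steps '[0,0,0,1,0,0,0,0,1,0,0,0,0,0,0,0,0,0,-20,0,0,0,0,-40,0,0,0,0,-45,0,0,-40,0,-30,0,0,0,0,0,0,0,0,0,0,0]'

```text
time_s: 60.22
tool_pos: [0.5972, -0.187, 0.3935]
tool_rot: [-179.9, -0.1, 89.9]
force: [0.5, 1.0, -0.4]
grip_width: 0.0003
grasp_force: 0.0
```

```bash
python3 - <<'E'
from h import *
st();d=cam('side');h=cv2.cvtColor(d['image'],cv2.COLOR_RGB2HSV)
def top(z): return [[.597-.086,-.0585-.1075,z],[.597+.086,-.0585-.1075,z],[.597-.086,-.0585+.1075,z]]
print(proj(d,top(.079)).round(1).tolist(),proj(d,top(.061)).round(1).tolist())
m=(h[:,:,1]<60)&(h[:,:,2]<175)&win(d,255,390,170,290)
k,_=cv2.findContours(m.astype(np.uint8),0,2);k=max(k,key=cv2.contourArea);print(cv2.approxPolyDP(cv2.convexHull(k),3,True).reshape(-1,2).tolist())
# leftover small non-wood things near original item spots (scene)
c=cam('scene');hs=cv2.cvtColor(c['image'],cv2.COLOR_RGB2HSV)
for P in ([.607,-.242,.01],[.637,.257,.01],[.428,.094,.01],[.428,-.279,.01]):
    u,v=proj(c,P)[0].astype(int); print(P,u,v,hs[v,u].tolist())
E
```

```text
t 60.23 pos [ 0.5972 -0.187   0.3935] rot [-1.799e+02 -1.000e-01  8.990e+01] F [ 0.5  1.  -0.4] q [-19.  19.  43.  89. -13.  77.  25.] w 0.0003 0.0
[[289.9, 252.2], [373.5, 236.8], [267.0, 194.5]] [[290.1, 259.3], [372.6, 243.8], [267.4, 201.0]]
[[348, 170], [372, 236], [364, 264], [292, 278], [272, 224], [268, 195]]
[0.607, -0.242, 0.01] 207 259 [16, 91, 152]
[0.637, 0.257, 0.01] 374 220 [16, 92, 161]
[0.428, 0.094, 0.01] 298 185 [16, 91, 160]
[0.428, -0.279, 0.01] 182 215 [16, 91, 157]
```

The side-view corners match a lid seated at 61 mm, both ends gave contact at the same height, and the desk spots are clear. Handing in.

```bash
python3 -c "
from cell import env
print(env.sign_off())"
```

```text
the job is handed in; nothing more can be done
None
```

Handed in at about 60 s: eraser, staple carton and clip tin (the only three items I found) are in the tub, the insert is back on its pins and the lid is snapped shut at both ends by contact height, but I viewed 17 pictures against the limit of 14.

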